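# Slide open the candle box and set out the tea light

## Task

Slide the lid of the wooden candle box along its grooves until it comes free, and lay it flat on the worktop, knob up and clear of the box. Then lift the tea light out of the box and stand it upright in the middle of the white saucer (not on the red plastic lid nearby); leave it standing there.

Things in the scene. Friction and masses are not known exactly. Their poses are not given: they have to be found in the camera images.
- candle_box: brown wooden box fixed to the worktop, 124 (x) x 160 (y) x 48 mm; origin: centre of its underside. The lid slides out to the box's +y over the low end wall (33 mm); worktop beyond it is free. The other walls overlap the lid by 4 mm, grooves at z 34 to 42 mm. Cavity 100 (x) x 140 (y) mm, floor at z 10 mm; the tea light stands on it within 15 mm of the middle.
- lid_knob (a point): knob of the loose pale lid: upright, dark, round, 24 mm across, 28 mm tall, mid-lid; point at its mid-height, 19 mm above the lid's underside. Lid 108 (x) x 154 (y) x 5 mm, 0.09 kg, axes as the box's; 2 mm play each side, 3 mm in height. Underside at z 34 mm in the grooves. Shut, the knob is 3 mm to +y of the box's centre; starts 0 to 20 mm open; clear after 154 mm from shut.
- tea_light_mid (a point): centre (half-way up) of the tea light: red wax in a round silvery cup, 38 mm in diameter, 15 mm tall, about 20 g, rigid; z axis up. Hidden under the lid at first.
- saucer: loose white round saucer, 120 mm across, 13 mm high; origin: centre of its underside. Its flat middle, 68 mm across, is 5 mm above the worktop; a sloping rim surrounds it. A red plastic lid (80 mm across, 16 mm high, a bystander) lies near it; the two may be in each other's place.
Mind the look-alikes: they are no part of the job. Leave any purple or yellow look-alike of the part that bears lid_knob alone.

How it is judged:
By the outcome, as a careful person would: the job done as asked, in the order asked, and still so for the second after the job is handed in, with the robot touching nothing.
It also fails if it takes over 51 s, if anything falls off the work surface, if the arm or the gripper's body presses on something with over 40 N, if the wrist force passes 120 N, or if a joint passes its speed limit or range.

## Robot

A 6-joint arm with a two-finger parallel gripper is mounted at the origin on a cart in front of the work surface, level with it; the furniture and walls round the work are solid. World frame = base frame: x ahead of the robot, y to its left, z up, the work surface at z = 0. Lengths are in mm, angles in rad, forces in N, time in s.
With the tool pointing down it reaches from about 375 to 900 mm from the base axis. Payload 3.1 kg.
Tool frame: the origin (TCP) lies midway between the tips of the shut fingers; the grasp point (between the pads) lies robot.tcp_to_grasp behind it (robot.tcp_to_grasp is the distance from the TCP to the grasp point, in mm); z points along the fingers, y is the line along which they close (so a half turn about z gives the same grasp; the last joint's range is limited). The gripper opens to 87 mm and grips with 3 to 60 N. Pads are 19 mm wide; open, the fingers measure 117 mm over their backs; the gripper's body (75 mm by 190 mm) begins 51 mm behind the grasp point.
Start: joints at [-0.178, 0.527, 1.433, -0, 1.181, -0.178], TCP at [624.977, 0.034, 222.548] pointing down, gripper open.
Joint ranges: [-3.08, 3.08], [-0.75, 2.2], [0.22, 2.44], [-1.43, 4.57], [0, 2.65], [-2.85, 2.85]. Speed limits (rad/s): [2.79, 2.79, 3.14, 3.14, 3.14, 3.14].

## Interface

Orientations are given as a unit quaternion [w, x, y, z].
In Python, from rig import robot gives the robot as it stands.
- The arm moves only by the tool move_arm, never from a script. Its argument "moves" is text: rows parted by semicolons, each of 4 numbers parted by spaces: the shift along the world's x, y, z in cm, then the turn about the world's z in degrees. In form: x y z yaw; .... A call has 1 to 12 rows; each row is the pose to reach, as a shift and turn from the pose commanded when the call began; what a row does not reach only later rows make up. A row lasts 1/8 s, in which the tool goes at most 62.5 mm and 10.7 degrees, less where a joint would pass 70% of its speed; a pose out of reach is approached as far as the arm can. A call with a gripper value outside its range is refused whole. "gripper" is the opening, from 0 (shut) to 1 (fully open), set as the call begins (left out, the last holds). The fingers move at their own pace and stop on an object; "squeeze" is the grip in N (left out, the last holds). Time passes only in rows, so rows that repeat a pose let the fingers close. It gives the time, the measured TCP pose, the force, the opening and the grip force at its end, in the units of the state.
- robot.state(): the state, without advancing time (a new reading comes with each control period).
- robot.snapshot(name): name is "scene" or "side" or "wrist"; returns (picture, depth): 400x640x3 uint8, red, green, blue; 400x640 float32, mm along the optical axis (not along the pixel's ray), 0 where there is no reading.
- robot.camera_model(name): a dict with "fov_y" (degrees; the focal length in pixels is half the picture's height over the tangent of half this angle, whatever the lens; pixels are square), "cx", "cy" (the principal point, pixels), "D" ([k1, k2, p1, p2, k3] as OpenCV has them; the pictures are not rectified), "cam_to_world" (4x4, takes a point from camera to world coordinates). Camera axes: x right, y down, z forward; pixel columns grow to the right and rows downward; lengths in mm; the calibration is good to about 2 mm. A picture is of the moment at which its call begins: read the wrist's pose just before it. camera_model takes no time and is no camera call; for the wrist camera it gives the pose at the moment of the call.
- robot.sign_off(): hands the job in; it is judged then, once.
The state is a dict: "time": time; "qpos": joint angles; "dq": joint speeds; "tau": joint torques, N m; "tool_pos": TCP position; "tool_rot": TCP orientation; "contact_force": force on the tool from outside, world axes, zero at the start; "moment": the same for the moment, N m; "width": finger opening in mm; "finger_force": force on a finger pad.
Only numpy, scipy, OpenCV 4.12 (cv2) and the standard library are available. Lean on these libraries where they do the work, as an engineer would, in place of code of your own. Each camera call takes 0.05 s, during which the arm holds its last target. There are 200 camera calls.

## Working session

There is one attempt and no reset: what is moved stays moved. The work goes in short steps, Python scripts to look and compute and a tool call to move; the robot and the scene stay as the last step left them, time stands still between calls to the robot, and variables do not carry over. Pictures are saved under pics/ and viewed, at most 10 in all, crops included, and the job is handed in when it is done.

Besides the shell and the picture viewer there is one more tool, called after "Request:" by a JSON object that holds its "fn" and its "kwargs", one argument or row to a line. move_arm: Moves the arm, as the interface text tells. Its arguments: {"type":"object","properties":{"moves":{"type":"string"},"gripper":{"type":"number"},"squeeze":{"type":"number"}},"required":["moves"]}

```bash
ls; mkdir -p pics
cat > h.py <<'E'
import numpy as np, cv2
from rig import robot
def snap(n):
    m=robot.camera_model(n); p,d=robot.snapshot(n); return p,d,m
def K(m):
    f=200/np.tan(np.radians(m["fov_y"])/2); return np.array([[f,0,m["cx"]],[0,f,m["cy"]],[0,0,1.]])
def world(m,d):
    h,w=d.shape; u,v=np.meshgrid(np.arange(w),np.arange(h))
    q=cv2.undistortPoints(np.stack([u,v],-1).reshape(-1,1,2).astype(float),K(m),np.array(m["D"],float)).reshape(h,w,2)
    P=np.dstack([q*d[...,None],d]); T=np.array(m["cam_to_world"])
    W=P@T[:3,:3].T+T[:3,3]; W[d==0]=np.nan; return W
def save(n,p): cv2.imwrite("pics/"+n+".png",cv2.cvtColor(p,cv2.COLOR_RGB2BGR))
E
python3 - <<'E'
from h import *
print(robot.tcp_to_grasp, robot.state())
for n in("scene","wrist"):
    p,d,m=snap(n); save(n+"0",p); np.savez(n+"0.npz",p=p,W=world(m,d))
    print(n,np.round(m["cam_to_world"],2).tolist())
E
```

```text
pics
18.700000000000003 {'time': 0.0, 'qpos': array([-1.78496363e-01,  5.28425829e-01,  1.43390140e+00, -1.37873284e-05,
        1.18140145e+00, -1.78455242e-01]), 'dq': array([ 7.28792597e-04, -7.47170173e-04, -8.32445134e-04, -1.68186199e-03,
        7.36113842e-04, -9.20022556e-05]), 'tau': array([-5.45745443e-04, -4.40045428e+01, -1.76593530e+01,  6.32597599e-02,
        5.83207863e-02, -1.53719384e-04]), 'tool_pos': array([6.24266518e+02, 1.60110300e-01, 2.21596711e+02]), 'tool_rot': array([-8.73637517e-04,  7.07119061e-01,  7.07093695e-01, -6.14368986e-04]), 'contact_force': array([-0.61978075, -0.18794533,  0.17471337]), 'moment': array([-0.05301703,  0.05549897,  0.01839156]), 'finger_force': 0.0, 'width': 86.90255420310423}
scene [[0.73, -0.4, 0.55, -205.77], [-0.68, -0.44, 0.59, -907.97], [0.01, -0.81, -0.59, 750.47], [0.0, 0.0, 0.0, 1.0]]
wrist [[1.0, 0.0, -0.0, 625.21], [0.0, -0.96, -0.26, 72.44], [-0.0, 0.26, -0.96, 384.66], [0.0, 0.0, 0.0, 1.0]]
```

View pics/scene0.png

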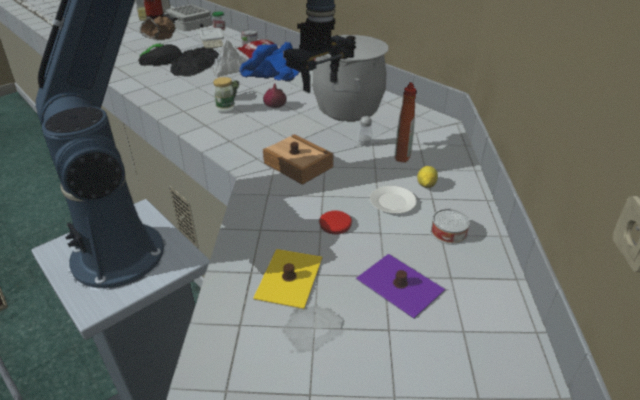

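View pics/wrist0.png

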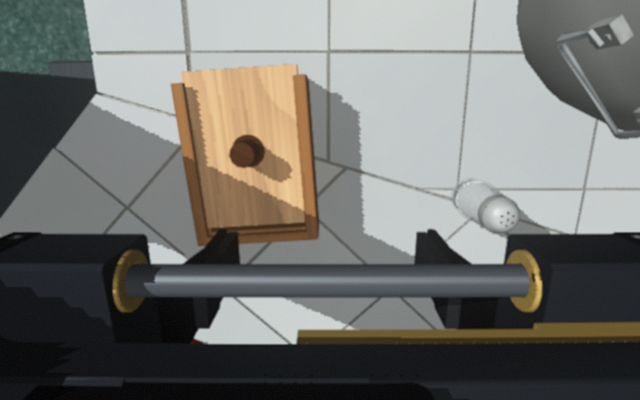

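Scene: box with pale lid at (298,158), the saucer at (395,200), the red lid at (336,222). The yellow (288,278) and purple (400,285) panels are look-alikes. In the wrist view the real knob is at (246,152), on the pale lid in the box, with the low end towards the picture's top (+y). Next I measure these and confirm in one enlarged crop.

Run:
```python
from h import *
z=np.load("wrist0.npz");W=z["W"];p=z["p"].astype(int)
roi=np.zeros(W.shape[:2],bool);roi[40:250,160:330]=1
Z=W[...,2]
def rect(m,t):
    pts=W[m][:,:2].astype(np.float32); r=cv2.minAreaRect(pts); print(t,m.sum(),r,"z",np.median(W[m][:,2]))
k=roi&(Z>55)&(Z<90); 
kt=W[k]; print("knob z pct",np.percentile(kt[:,2],[5,50,95]))
top=k&(Z>np.percentile(kt[:,2],95)-5); rect(top,"knobtop"); print(np.median(W[top],0),cv2.minEnclosingCircle(W[top][:,:2].astype(np.float32)))
rect(roi&(Z>44)&(Z<53),"rim"); rect(roi&(Z>34)&(Z<42.5),"lid")
rect(roi&(Z>34)&(Z<53),"both")
z=np.load("scene0.npz");W=z["W"];p=z["p"].astype(int)
for t,b in(("saucer",(180,220,365,425)),("red",(205,240,312,360)),("can",(205,245,428,474))):
    r=np.zeros(W.shape[:2],bool);r[b[0]:b[1],b[2]:b[3]]=1
    m=r&(W[...,2]>(6 if t!="red" else 8)); print(t,m.sum(),cv2.minEnclosingCircle(W[m][:,:2].astype(np.float32)),np.percentile(W[m],[3,97],axis=0).round().tolist())
a=cv2.resize(z["p"][130:250,250:480],None,fx=3,fy=3,interpolation=cv2.INTER_CUBIC)
b=cv2.resize(np.load("wrist0.npz")["p"][50:260,150:350],None,fx=1,fy=1)
save("crop1",a)
```

```text
knob z pct [59.68166881 67.82710956 69.10620996]
knobtop 539 ((547.3779296875, 23.748577117919922), (22.995372772216797, 23.00870704650879), 43.090476989746094) z 67.94610666237952
[547.828612    24.20490527  67.94610666] ((547.2138671875, 23.65233612060547), 12.151888847351074)
rim 5061 ((548.3113403320312, 11.231407165527344), (123.67024993896484, 159.3999481201172), 3.769374370574951) z 48.78660887590223
lid 15875 ((551.7838745117188, 19.879592895507812), (115.60881042480469, 163.3231964111328), 3.781247615814209) z 39.9670758338101
both 20979 ((547.9722900390625, 16.40143585205078), (123.67414093017578, 169.76165771484375), 3.781247615814209) z 40.29758825828213
saucer 706 ((634.2080078125, -293.47113037109375), 82.60073852539062) [[559.0, -342.0, 6.0], [709.0, -237.0, 24.0]]
red 570 ((440.8601379394531, -255.89060974121094), 40.9713020324707) [[405.0, -292.0, 10.0], [474.0, -223.0, 18.0]]
can 1065 ((618.5491943359375, -461.1230163574219), 45.46931457519531) [[577.0, -503.0, 9.0], [657.0, -424.0, 40.0]]
```

View pics/crop1.png

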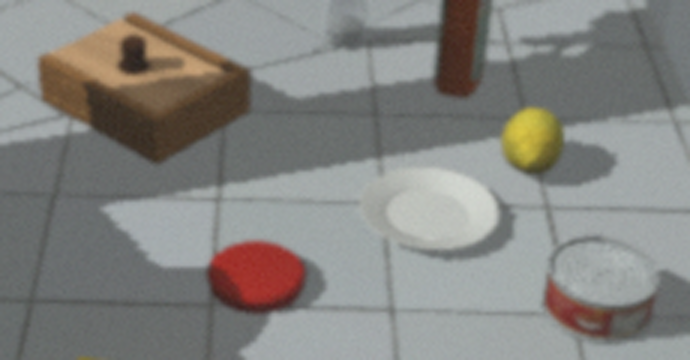

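The crop confirms the pale lid with a dark knob in the brown box, and the white saucer apart from the red lid. Box yaw is +3.8°, the lid is about 10 mm open, and the knob is at (547, 24).

Request:
{"fn": "move_arm", "kwargs": {
  "moves": "-4 1.2 -5 2; -7.8 2.4 -10 4; -7.8 2.4 -13.5 4; -7.8 2.4 -16 4; -7.8 2.4 -17.7 4; -7.8 2.4 -17.7 4",
  "gripper": 0.57,
  "squeeze": 25
}}

```text
time: 0.85
tool_pos: [546.3, 24.1, 44.4]
tool_rot: [-0.001, 0.682, 0.731, -0.001]
contact_force: [-0.4, 0.6, -0.0]
width: 49.6
finger_force: 0.0
```

Run:
```python
from h import *
W=np.load("wrist0.npz")["W"]
for c,r in((95,10),(95,50),(100,95),(105,20),(185,20),(160,60)): print(c,r,W[r,c].round())
s=robot.state(); print(s["tool_pos"],s["width"],s["contact_force"])
# saucer from scene: white pixels slightly above table
z=np.load("scene0.npz");W=z["W"]
m=np.zeros(W.shape[:2],bool);m[180:222,362:428]=1
m&=(W[...,2]>8)&(W[...,2]<22)&(np.hypot(W[...,0]-634,W[...,1]+292)<70)
print(m.sum(),cv2.minAreaRect(W[m][:,:2].astype(np.float32)),cv2.fitEllipse(cv2.convexHull(W[m][:,:2].astype(np.float32))))
```

```text
95 10 [394. 159.   1.]
95 50 [388. 121.   1.]
100 95 [386.  77.   1.]
105 20 [403. 149.   1.]
185 20 [482. 149.  -2.]
160 60 [453. 112.  -2.]
[546.2663632   24.10323765  44.43075974] 49.63079291845298 [-0.44144576  0.59235127 -0.03415947]
392 ((616.5938720703125, -290.9214172363281), (119.3087387084961, 103.77678680419922), 81.99807739257812) ((616.5252685546875, -289.3836975097656), (104.54741668701172, 119.90125274658203), 166.64178466796875)
```

Request:
{"fn": "move_arm", "kwargs": {
  "moves": "0 0 0 0; 0 0 0 0; 0 0 0 0; 0 0 0 0; 0 0 0 0; -0.05 0.8 0 0; -0.15 2 0 0; -0.2 3.2 0 0; -0.3 4.4 0 0",
  "gripper": 0,
  "squeeze": 25
}}

```text
time: 1.98
tool_pos: [545.2, 67.7, 46.2]
tool_rot: [0.001, 0.682, 0.732, 0.0]
contact_force: [1.0, -4.6, 6.0]
width: 23.0
finger_force: 25.0
```

Request:
{"fn": "move_arm", "kwargs": {
  "moves": "-0.1 1.2 0 0; -0.15 2.4 0 0; -0.25 3.6 0 0; -0.3 4.8 0 0; -0.4 6 0 0; -0.5 7.2 0 0; -0.55 8.4 0 0; -0.65 9.6 0 0; -0.7 10.8 0 0; -0.8 12 0 0; -0.9 13.2 0 0; -0.9 14.4 0 0"
}}

```text
time: 3.48
tool_pos: [534.8, 212.9, 45.5]
tool_rot: [-0.0, 0.682, 0.731, -0.0]
contact_force: [0.4, -0.1, -0.6]
width: 23.5
finger_force: 25.0
```

Request:
{"fn": "move_arm", "kwargs": {
  "moves": "0 0.5 0 0; 0 1 -1 0; 0 1 -2 0; 0 1 -2.6 0; 0 1 -3 0; 0 1 -3.3 0; 0 1 -3.3 0"
}}

```text
time: 4.35
tool_pos: [535.2, 221.9, 12.6]
tool_rot: [0.0, 0.682, 0.731, 0.0]
contact_force: [-0.1, 0.6, -0.9]
width: 23.2
finger_force: 25.0
```

Request:
{"fn": "move_arm", "kwargs": {
  "moves": "0 0 -0.1 0; 0 0 -0.2 0; 0 0 -0.2 0"
}}

```text
time: 4.72
tool_pos: [535.3, 222.0, 12.2]
tool_rot: [0.0, 0.682, 0.731, 0.0]
contact_force: [-1.2, -0.2, 9.3]
width: 22.9
finger_force: 25.0
```

Request:
{"fn": "move_arm", "kwargs": {
  "moves": "0 0 0 0; 0 0 0 0; 0 0 0 0; 0 0 2 0; 0 0 5 0; 0 0 10 0; 0.5 -5 15 0; 0.8 -10 20 0; 1.3 -15 20 0; 1.3 -20 20 0; 1.3 -24 20 0; 1.3 -24 20 0",
  "gripper": 0.57
}}

```text
time: 6.22
tool_pos: [548.1, -20.7, 210.4]
tool_rot: [0.0, 0.684, 0.73, -0.0]
contact_force: [0.7, 1.0, -1.0]
width: 49.6
finger_force: 0.0
```

Run:
```python
from h import *
s=robot.state(); print(s["tool_pos"],s["width"],s["contact_force"])
p,d,m=snap("wrist"); save("w1",p); np.savez("w1.npz",p=p,W=world(m,d))
```

```text
[548.14292173 -20.67907705 210.41114043] 49.6046596444603 [ 0.65827914  0.97914525 -0.97936673]
```

View pics/w1.png

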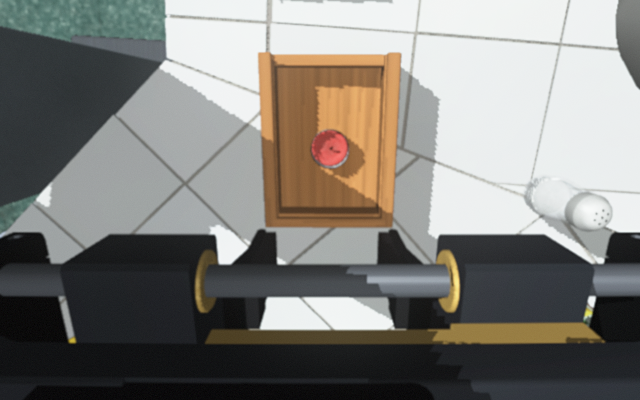

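The box is open and the tea light shows at (330,149).

Run:
```python
from h import *
z=np.load("w1.npz");W=z["W"];p=z["p"].astype(int)
r=np.zeros(W.shape[:2],bool);r[118:180,298:362]=1
m=r&(W[...,2]>19)&(W[...,2]<32); 
print(m.sum(),np.median(W[m],0),cv2.minEnclosingCircle(W[m][:,:2].astype(np.float32)))
m=r&(p[...,0]>1.9*p[...,2])&(p[...,1]<100)&(p[...,0]>150); print(m.sum(),np.nanmean(W[m],0))
r[:]=0;r[40:230,255:405]=1
m=r&(W[...,2]>30)&(W[...,2]<53); print(cv2.minAreaRect(W[m][:,:2].astype(np.float32)))
m=r&(abs(W[...,2]-10)<4);print("floor",np.median(W[m],0))
```

```text
506 [549.21663744   3.7546555   19.85685079] ((549.4391479492188, 4.211679458618164), 18.994056701660156)
524 [547.00372842   7.54917899  18.63096667]
((548.1314697265625, 11.719757080078125), (124.75167846679688, 158.9914093017578), 3.7494888305664062)
floor [547.15289082  22.05330566  10.90420721]
```

Run:
```python
from h import *
z=np.load("w1.npz");W=z["W"];p=z["p"].astype(int)
r=np.zeros(W.shape[:2],bool);r[118:180,298:362]=1
for t in(14,16,18,20,22,24):
    m=r&(W[...,2]>t)&(W[...,2]<32); q=W[m][:,:2]
    print(t,m.sum(),q.mean(0),cv2.minEnclosingCircle(q.astype(np.float32)),np.ptp(q,0))
x=r&(W[...,2]>15); print(np.histogram(W[x][:,2],bins=range(14,32)))
cv2.imwrite("pics/c2.png",cv2.resize(z["p"][110:190,290:370,::-1],None,fx=6,fy=6,interpolation=2))
```

```text
14 1165 [549.51762694   3.96279674] ((543.3041381835938, 1.2774021625518799), 25.498565673828125) [47.47193993 36.78730726]
16 1141 [549.57287195   4.01170968] ((549.4391479492188, 4.211679458618164), 18.994056701660156) [36.86618433 36.78730726]
18 824 [549.57148666   4.05723363] ((549.4391479492188, 4.211679458618164), 18.994056701660156) [36.86618433 36.78730726]
20 232 [550.0300833    2.57716878] ((549.4391479492188, 4.211679458618164), 18.994056701660156) [36.80308073 36.78730726]
22 108 [550.77536936   1.57737648] ((549.4391479492188, 4.211679458618164), 18.994056701660156) [36.80308073 36.78730726]
24 84 [551.24948968   2.43210835] ((549.4406127929688, 4.173031806945801), 18.97588539123535) [36.71711429 36.78730726]
(array([  0,  20,  84, 233, 318, 274, 106,  18,   9,  15,  15,  21,  33,
        15,   0,   0,   0]), array([14, 15, 16, 17, 18, 19, 20, 21, 22, 23, 24, 25, 26, 27, 28, 29, 30,
       31]))
```

View pics/c2.png

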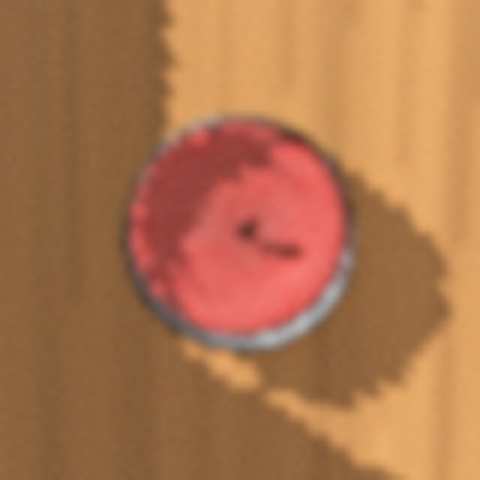

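Tea light centre is (549.5, 4.1). I'm gripping along x with the 50 mm opening, which leaves about 10 mm to each wall.

Request:
{"fn": "move_arm", "kwargs": {
  "moves": "0.15 2.2 -4 0; 0.15 2.2 -9 0; 0.15 2.2 -13 0; 0.15 2.2 -15 0; 0.15 2.2 -16 0; 0.15 2.2 -16 0"
}}

```text
time: 7.02
tool_pos: [549.2, 4.9, 50.2]
tool_rot: [-0.001, 0.682, 0.732, -0.0]
contact_force: [0.0, 0.3, 0.6]
width: 49.6
finger_force: 0.0
```

Request:
{"fn": "move_arm", "kwargs": {
  "moves": "0 -0.1 -1 0; 0 -0.1 -2 0; 0 -0.1 -3 0; 0 -0.1 -3.6 0; 0 -0.1 -3.7 0; 0 -0.1 -3.7 0"
}}

```text
time: 7.78
tool_pos: [549.5, 3.0, 13.5]
tool_rot: [0.0, 0.682, 0.731, 0.0]
contact_force: [-0.2, -0.3, 0.3]
width: 49.7
finger_force: 0.0
```

Request:
{"fn": "move_arm", "kwargs": {
  "moves": "0 0.05 0 0; 0 0.05 0 0; 0 0.05 0 0; 0 0.05 0 0; 0 0.05 0 0; 0 0.05 0 0; 0 0.05 0.5 0; 0 0.05 1.5 0; 0 0.05 3 0",
  "gripper": 0,
  "squeeze": 10
}}

```text
time: 8.9
tool_pos: [549.2, 3.5, 44.1]
tool_rot: [-0.0, 0.682, 0.731, -0.0]
contact_force: [0.3, -0.4, -0.1]
width: 37.2
finger_force: 10.0
```

Request:
{"fn": "move_arm", "kwargs": {
  "moves": "0 0 3 0; 0 0 7 0; 0.5 -2 11 0; 1.5 -6 14.5 0; 2.4 -10 16.6 0; 3.2 -14 16.6 0; 4 -18.5 16.6 0; 5 -23 16.6 0; 6 -27.5 16.6 0; 6.7 -31 16.6 0; 6.7 -32.3 16.6 0; 6.7 -32.3 16.6 0"
}}

```text
time: 10.4
tool_pos: [615.8, -319.4, 209.8]
tool_rot: [-0.0, 0.682, 0.731, 0.0]
contact_force: [0.2, 1.4, -0.9]
width: 37.0
finger_force: 10.0
```

Run:
```python
from h import *
s=robot.state(); print(s["tool_pos"],s["width"],s["contact_force"])
p,d,m=snap("wrist"); save("w2",p); np.savez("w2.npz",p=p,W=world(m,d))
```

```text
[ 615.80402388 -319.36667672  209.76451505] 37.022660244342966 [ 0.19875015  1.35046511 -0.87187041]
```

View pics/w2.png

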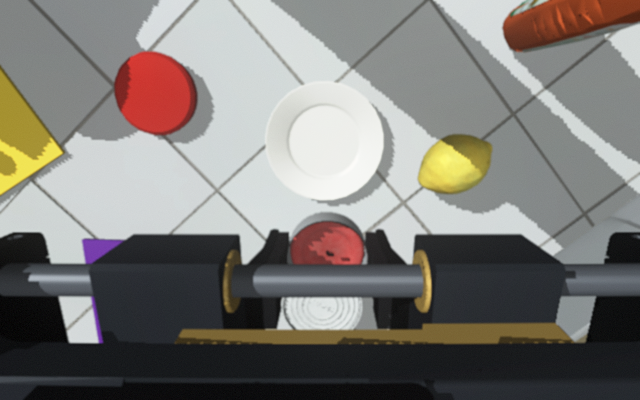

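The saucer is at (325,140), the red lid is apart at (155,93), and the tea light is held level at (327,245).

Run:
```python
from h import *
z=np.load("w2.npz");W=z["W"];p=z["p"].astype(int)
r=np.zeros(W.shape[:2],bool);r[70:207,255:395]=1
for t in(5.5,7,9):
    m=r&(W[...,2]>t)&(W[...,2]<25)&(p.min(-1)>120)
    n,l,st,c=cv2.connectedComponentsWithStats(m.astype(np.uint8)); i=1+st[1:,4].argmax(); m=l==i
    q=W[m][:,:2].astype(np.float32); print(t,m.sum(),cv2.minEnclosingCircle(q),cv2.fitEllipse(cv2.convexHull(q)),W[m][:,2].max())
f=r&(np.hypot(W[...,0]-617,W[...,1]+288)<25); print("mid z",np.median(W[f],0))
r[:]=0;r[205:268,285:370]=1
m=r&(W[...,2]>190); q=W[m]; print("tea",m.sum(),np.median(q,0),np.percentile(q,[2,98],axis=0).round(1).tolist())
m&=(p[...,0]>1.7*p[...,2]); q=W[m]; print("red",m.sum(),q.mean(0),cv2.minEnclosingCircle(q[:,:2].astype(np.float32)))
```

```text
5.5 9821 ((610.9182739257812, -289.8900451660156), 59.881805419921875) ((611.00830078125, -289.4980163574219), (117.72696685791016, 118.78752899169922), 92.63087463378906) 16.175215927945544
7 6637 ((610.9182739257812, -289.8900451660156), 59.881805419921875) ((611.00830078125, -289.4980163574219), (117.72696685791016, 118.78752899169922), 92.63087463378906) 16.175215927945544
9 5563 ((610.9182739257812, -289.8900451660156), 59.881805419921875) ((611.00830078125, -289.4980163574219), (117.72696685791016, 118.78752899169922), 92.63087463378906) 16.175215927945544
mid z [ 616.90407718 -287.5421208     6.00246242]
tea 4070 [ 615.63602088 -311.50928891  214.58289853] [[597.6, -324.2, 209.9], [634.5, -285.5, 295.1]]
red 2592 [ 616.25914268 -314.41858455  214.93542455] ((615.6951904296875, -307.55987548828125), 23.281539916992188)
```

Request:
{"fn": "move_arm", "kwargs": {
  "moves": "-0.5 2.9 -4 0; -0.5 2.9 -9 0; -0.5 2.9 -13 0; -0.5 2.9 -16 0; -0.5 2.9 -18 0; -0.5 2.9 -19 0; -0.5 2.9 -19.6 0; -0.5 2.9 -20 0; -0.5 2.9 -20 0; -0.5 2.9 -20 0"
}}

```text
time: 11.7
tool_pos: [611.8, -290.8, 10.2]
tool_rot: [0.001, 0.682, 0.731, 0.0]
contact_force: [0.1, 0.6, -0.4]
width: 36.7
finger_force: 10.0
```

Request:
{"fn": "move_arm", "kwargs": {
  "moves": "0 0 -0.05 0; 0 0 -0.1 0; 0 0 -0.1 0"
}}

```text
time: 12.08
tool_pos: [611.6, -290.6, 8.8]
tool_rot: [0.0, 0.682, 0.731, -0.0]
contact_force: [-0.3, -0.1, 1.3]
width: 36.9
finger_force: 10.0
```

Request:
{"fn": "move_arm", "kwargs": {
  "moves": "0 0 -0.05 0; 0 0 -0.1 0; 0 0 -0.1 0"
}}

```text
time: 12.45
tool_pos: [611.6, -290.6, 8.8]
tool_rot: [0.0, 0.682, 0.731, -0.0]
contact_force: [-2.3, 1.3, 6.8]
width: 37.0
finger_force: 10.0
```

Request:
{"fn": "move_arm", "kwargs": {
  "moves": "0 0 0.05 0; 0 0 0.05 0; 0 0 0.05 0; 0 0 0.05 0; 0 0 1 0; 0 0 2 0; 0 0 4 0; 0 0 8 0; 0 0 14 0; 0 -2 20 0; 0 -3 20 0; 0 -3 20 0",
  "gripper": 0.53
}}

```text
time: 13.95
tool_pos: [611.2, -321.1, 208.8]
tool_rot: [0.001, 0.682, 0.731, 0.0]
contact_force: [0.2, 0.4, -1.0]
width: 45.8
finger_force: 0.0
```

Run:
```python
from h import *
s=robot.state(); print(s["tool_pos"],s["width"],s["contact_force"])
p,d,m=snap("wrist"); W=world(m,d)
r=np.zeros(W.shape[:2],bool);r[70:215,245:405]=1
m=r&(W[...,2]>16.8)&(W[...,2]<30); q=W[m][:,:2].astype(np.float32);m2=r&(W[...,2]>12)&(W[...,2]<25)
print("tea",cv2.minEnclosingCircle(q),q.mean(0))
m=r&(W[...,2]>7)&(W[...,2]<25)&(p.min(-1)>120); q=W[m][:,:2].astype(np.float32);print("saucer",cv2.minEnclosingCircle(q),cv2.fitEllipse(cv2.convexHull(q)))
s,_,_=snap("scene"); save("end",np.vstack([cv2.resize(p,(480,300)),cv2.resize(s[90:290,200:500],(480,300))]))
```

```text
[ 611.21410583 -321.07922106  208.83162634] 45.7843867105875 [ 0.19701355  0.42791427 -1.04492381]
tea ((611.6668701171875, -290.037841796875), 19.09722900390625) [ 611.84424 -293.52213]
saucer ((611.0950317382812, -289.9251708984375), 59.653076171875) ((611.0637817382812, -289.4662170410156), (117.74442291259766, 118.98601531982422), 97.04736328125)
```

View pics/end.png

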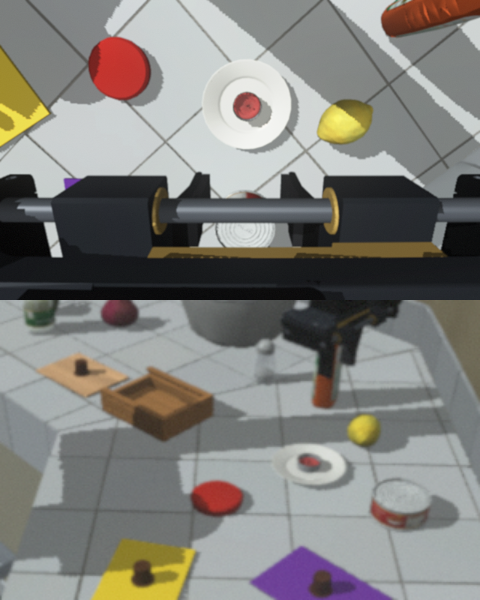

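The tea light stands upright within 1 mm of the saucer's middle, at (246,105) in the upper view. The lid lies flat, knob up and clear of the box, at (82,370) in the lower view.

```bash
python3 -c "
from rig import robot
print(robot.sign_off())"
```

```text
the job is handed in; nothing more can be done
None
```

The job is handed in after about 14 s of the 51 s allowed: the lid lies flat, knob up and clear of the box, and the tea light stands upright within 1 mm of the white saucer's middle.

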